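# Slide the soldering brick into the fence corner

## Task

On the dark soldering slab, push the pale soldering brick along the surface with the fingers until it lies flat against the long steel fence at the far side of the slab and its end face touches the red end stop. Only push it: never lift or tip the brick, do not touch the brass collar standing on it (it must ride along and still be standing on the brick), and leave the jar, tweezers and bottle where they are. Finish with the hand clear of everything.

Things in the scene. Friction and masses are not known exactly. Their poses are not given: they have to be found in the camera images.
- slab: Fixed dark stone soldering slab, 340 (x) x 460 (y) x 20 mm high, lying on the table and turned up to 0.2 rad. Origin: centre of its underside; its flat top is at 20 mm. A straight steel fence is fixed on it along its y axis, 440 mm long (centred), 8 mm thick, top 50 mm above the slab's underside; the fence's inner face, which looks to the slab's -x, lies at slab x = +120 mm.
- stop: Red end stop fixed on the slab, 80 (x) x 25 (y) x 30 mm high, axes parallel to the slab's, its far end against or within 10 mm of the fence. It is at the left (+y) or the right (-y) end of the slab, 165 to 185 mm from the slab's middle; the brick goes against its inner long side, the one facing the slab's middle. Origin: centre of its underside, on the slab's top.
- brick: Loose pale fire brick, sooty on top, 90 (x) x 115 (y) x 45 mm high, 0.3 to 0.6 kg (too wide for the gripper). Origin: centre of its underside, on the slab's top. It starts on the middle of the slab, about 50 to 95 mm short of the fence, turned up to 0.3 rad from the slab's axes. In the end its far long face (+x) lies on the fence and its left (+y) or right (-y) end face on the stop.
- collar: Loose brass collar (a short tube), outer diameter 32, bore 24, height 14 mm, standing near the middle of the brick's top, 65 to 79 mm above the table. Origin: centre of its underside.
- jar: Small amber jar with a black cap, diameter 40, height 50 mm, standing on the slab near the end away from the stop, 165 to 185 mm from the middle. Origin: centre of its underside. Leave alone.
- tweezers: Steel tweezers with blue grips, 150 mm long (x), 14 mm wide, 8 mm high, lying on the table to the left of the slab. Origin: middle, underside. Leave alone.
- bottle: Green bottle, diameter 70, height 200 mm, standing on the table at the right, off the slab. Origin: centre of its underside. Leave alone.
Not all that is in view belongs to the job. Leave any pink or turquoise look-alike of the brick alone.

How it is judged:
By the outcome, as a careful person would: the job done as asked, in the order asked, and still so for the second after the job is handed in, with the robot touching nothing.
It also fails if it takes over 54 s, if anything falls off the work surface, if the arm or the gripper's body presses on something with over 40 N, if the wrist force passes 120 N, or if a joint passes its speed limit or range.

## Robot

A 6-joint arm with a two-finger parallel gripper is mounted at the origin on the work surface. World frame = base frame: x ahead of the robot, y to its left, z up, the work surface at z = 0. Lengths are in m, angles in rad, forces in N, time in s.
With the tool pointing down it reaches from about 0.35 to 0.775 m from the base axis. Payload 5.5 kg.
Tool frame: the origin (TCP) lies midway between the tips of the shut fingers; the grasp point (between the pads) lies grasp_offset behind it (grasp_offset is the distance from the TCP to the grasp point, in m); z points along the fingers, y is the line along which they close (so a half turn about z gives the same grasp; the last joint's range is limited). The gripper opens to 85 mm and grips with 20 to 120 N. Pads are 22 mm wide; open, the fingers measure 114 mm over their backs; the gripper's body (76 mm by 85 mm) begins 54 mm behind the grasp point. The pads swing forward as they close: fully open they stand 13 mm farther back than shut.
Start: joints at [1.008, 0.313, 0.046, 1.304, 0, 1.431], TCP at [0.236, 0.524, 0.231] pointing down, gripper open.
Joint ranges: [-2.76, 2.76], [-0.86, 1.69], [-1.03, 1.26], [-2.2, 2.34], [-1.47, 1.5], [-3.14, 3.14]. Speed limits (rad/s): [2.57, 2.57, 3.14, 3.14, 3.14, 3.14].

## Interface

Orientations are given as a unit quaternion [w, x, y, z].
In Python, from workcell import * gives the robot as it stands.
- The arm moves only by the tool step_arm, never from a script. Its argument "deltas" is a list of rows, each a list of 7 numbers: the shift along the world's x, y, z in mm, then the turn, a rotation vector about the world's x, y, z in degrees, then the gripper's target within -1 to 1 (fully open at 1, half-way at 0, shut at -1). A call has 1 to 5 rows; each row shifts and turns the commanded pose from where the row before left it; what a row does not reach is not made up. A row lasts 1/10 s, in which the tool goes at most 50 mm and 8.59 degrees, less where a joint would pass 70% of its speed; a pose out of reach is approached as far as the arm can. A call is refused whole if a number of a shift passes 50 or a number of a turn 8.59, either way. A call with a gripper value outside its range is refused whole. The fingers move at their own pace and stop on an object; "newtons" is the grip in N (left out, the last holds). Time passes only in rows, so rows that do not move let the fingers close. It gives the time, the measured TCP pose, the force, the opening and the grip force at its end, in the units of the state.
- get_state(): the state, without advancing time (a new reading comes with each control period).
- read_camera(name): name is "scene" or "side" or "wrist"; returns a dict with "image" (400x640x3 uint8, red, green, blue), "z_map" (400x640 float32, m along the optical axis (not along the pixel's ray), 0 where there is no reading), "K" (3x3 intrinsics, pixels), "world_from_camera" (4x4, takes a point from camera to world coordinates). Camera axes: x right, y down, z forward; pixel columns grow to the right and rows downward; lengths in m; the calibration is good to about 2 mm. The wrist camera is an equidistant fisheye: a pixel r from the principal point sees the ray r / f radians off the axis. A picture is of the moment at which its call begins.
- hand_in(): hands the job in; it is judged then, once.
The state is a dict: "clock": time; "joint_pos": joint angles; "qvel": joint speeds; "tau": joint torques, N m; "tcp_pos": TCP position; "orientation": TCP orientation; "wrist_force": force on the tool from outside, world axes, zero at the start; "ft_torque": the same for the moment, N m; "finger_gap": finger opening in m; "grip_force": force on a finger pad.
Only numpy, scipy, OpenCV 4.12 (cv2) and the standard library are available. Lean on these libraries where they do the work, as an engineer would, in place of code of your own. Each camera call takes 0.05 s, during which the arm holds its last target. There are 200 camera calls.

## Working session

There is one attempt and no reset: what is moved stays moved. The work goes in short steps, Python scripts to look and compute and a tool call to move; the robot and the scene stay as the last step left them, time stands still between calls to the robot, and variables do not carry over. Pictures are saved under pics/ and viewed, at most 10 in all, crops included, and the job is handed in when it is done.

Besides the shell and the picture viewer there is one more tool, called as name(argument=value, ...), one argument or row to a line, values as JSON. step_arm: Moves the arm, as the interface text tells. Its arguments: {"type":"object","properties":{"deltas":{"type":"array","items":{"type":"array","items":{"type":"number"}}},"newtons":{"type":"number"}},"required":["deltas"]}

```bash
mkdir -p pics; cat > h.py <<'E'
from workcell import *
import numpy as np, cv2
def grab(n):
    c=read_camera(n); cv2.imwrite  # noqa
    return c
def save(c,f,crop=None,s=1):
    im=cv2.cvtColor(c["image"],cv2.COLOR_RGB2BGR)
    if crop: a,b,d,e=crop; im=im[b:e,a:d]
    if s!=1: im=cv2.resize(im,None,fx=s,fy=s,interpolation=cv2.INTER_CUBIC)
    cv2.imwrite(f,im)
def cast(c,uv,z):
    uv=np.atleast_2d(np.asarray(uv,float)); K=c["K"];T=c["world_from_camera"]
    d=np.c_[(uv[:,0]-K[0,2])/K[0,0],(uv[:,1]-K[1,2])/K[1,1],np.ones(len(uv))]@T[:3,:3].T
    o=T[:3,3]; return o+d*((z-o[2])/d[:,2])[:,None]
def cloud(c):
    h,w=c["z_map"].shape;v,u=np.mgrid[:h,:w];K=c["K"];Z=c["z_map"]
    p=np.stack([(u-K[0,2])/K[0,0]*Z,(v-K[1,2])/K[1,1]*Z,Z],-1)
    return p@c["world_from_camera"][:3,:3].T+c["world_from_camera"][:3,3]
E
python3 - <<'E'
from h import *
import pickle
for n in("scene","side"):
    c=grab(n);save(c,f"pics/{n}0.png");pickle.dump(c,open(n+".pkl","wb"))
    print(n,c["K"].round(1).tolist(),c["world_from_camera"].round(3).tolist())
s=get_state();print(s["clock"],s["tcp_pos"],s["orientation"],s["finger_gap"],s["wrist_force"])
E
```

```text
scene [[426.8, 0.0, 316.9], [0.0, 426.8, 203.7], [0.0, 0.0, 1.0]] [[-0.759, 0.453, -0.467, 1.093], [0.651, 0.529, -0.545, 0.677], [0.001, -0.718, -0.696, 0.97], [0.0, 0.0, 0.0, 1.0]]
side [[376.8, 0.0, 318.0], [0.0, 376.8, 196.4], [0.0, 0.0, 1.0]] [[0.988, -0.101, 0.116, 0.382], [-0.153, -0.581, 0.8, -0.843], [-0.013, -0.808, -0.589, 0.695], [0.0, 0.0, 0.0, 1.0]]
0.1 [0.23569599 0.52395835 0.23048909] [-2.70708908e-04  2.09832100e-01  9.77737083e-01 -7.82904629e-04] 0.08575074208039539 [-0.4365333   0.4867599  -0.04384944]
```

View pics/scene0.png

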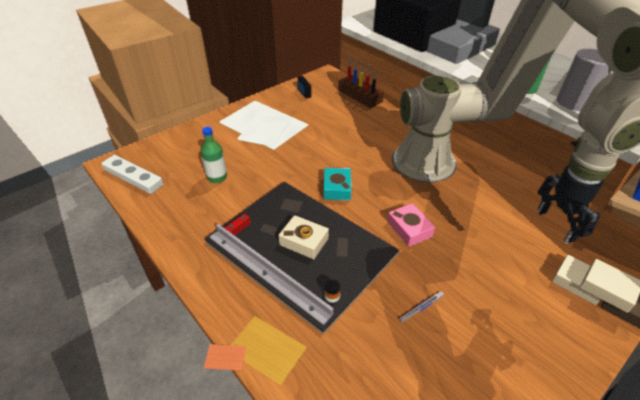

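View pics/side0.png

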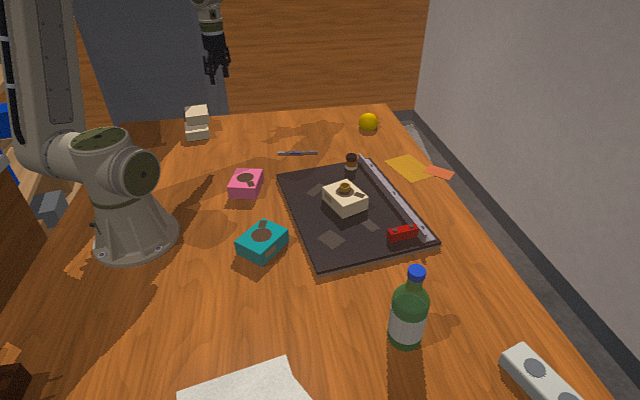

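The scene picture shows the pale brick with its collar at (303,237). The fence runs (215,230)-(330,315), the red stop is at (238,224) on the -y end, and the jar is at (332,291). The side picture shows the brick at (345,198), the stop at (403,234) and the jar at (351,165).

Things that could be taken for the brick, by scene pixel: pale brick on the slab with the collar (303,237), turquoise (337,183), pink (410,224), cream stack off the slab (600,280). I choose (303,237) because it is on the slab and carries the collar.

```bash
python3 - <<'E'
from h import *
import pickle
for n in("scene","side"):
    c=pickle.load(open(n+".pkl","rb"));P=cloud(c);ok=c["z_map"]>0
    X,Y,Z=P[...,0],P[...,1],P[...,2]
    im=c["image"].astype(int);R,G,B=im[...,0],im[...,1],im[...,2]
    hsv=cv2.cvtColor(c["image"],cv2.COLOR_RGB2HSV)
    roi=ok&(X>.3)&(X<.95)&(abs(Y)<.4)
    dark=roi&(im.max(-1)<75)&(Z>.008)&(Z<.03)
    pts=P[dark][:,:2].astype(np.float32)
    print(n,"slab z",np.median(P[dark][:,2]),"rect",cv2.minAreaRect(pts))
    pale=roi&(R>150)&(hsv[...,1]<110)&(Z>.055)&(Z<.072)&(abs(Y)<.15)
    nb,l,st,ce=cv2.connectedComponentsWithStats(pale.astype(np.uint8))
    k=1+st[1:,4].argmax();m=l==k
    hull=cv2.convexHull(np.argwhere(m)[:,::-1].astype(np.int32))[:,0]
    w=cast(c,hull,.065)[:,:2].astype(np.float32)
    print(" brick",m.sum(),ce[k],"z",np.median(Z[m]),cv2.minAreaRect(w))
    top=roi&(Z>.045)&(Z<.055)&(hsv[...,1]<60)&(X>.55)
    # fence top
    f=P[top][:,:2].astype(np.float32); print(" fence",len(f),cv2.minAreaRect(f))
    red=roi&(R>110)&(G<60)&(B<60)&(Z>.043)&(Z<.056)
    f=P[red][:,:2].astype(np.float32); print(" stop top",len(f),np.median(Z[red]),cv2.minAreaRect(f))
    col=roi&(Z>.074)&(Z<.085)&(abs(Y)<.15)
    print(" collar",P[col].mean(0),col.sum(), "and jar",[P[roi&(Z>.064)&(Z<.078)&(Y>.1)].mean(0).round(3)])
save(pickle.load(open("scene.pkl","rb")),"pics/crop.png",(200,170,410,335),3.5)
E
```

```text
scene slab z 0.019178188848401667 rect ((0.6030850410461426, 0.02916806936264038), (0.3403812646865845, 0.459970086812973), 8.710403442382812)
 brick 781 [304.19462228 233.08322663] z 0.06404584693543214 ((0.5920404195785522, 0.033058736473321915), (0.09629470854997635, 0.11636517196893692), 21.406349182128906)
 fence 501 ((0.7063151001930237, -0.07184332609176636), (0.6624038815498352, 0.1312723308801651), 81.93083190917969)
 stop top 158 0.048377421536297316 ((0.705230712890625, -0.1380402147769928), (0.07592323422431946, 0.02756144478917122), 7.580817699432373)
 collar [0.59092825 0.04178652 0.07730035] 51 and jar [array([0.653, 0.223, 0.069])]
side slab z 0.018058129781884258 rect ((0.5286234021186829, 0.014596417546272278), (0.4803888201713562, 0.46306851506233215), 8.52613639831543)
 brick 441 [343.57142857 193.06802721] z 0.06304562762728216 ((0.5842476487159729, 0.022753234952688217), (0.08631263673305511, 0.11290521174669266), 21.43233299255371)
 fence 281 ((0.6899363994598389, 0.037299349904060364), (0.07497431337833405, 0.43563520908355713), 7.703243255615234)
 stop top 156 0.04805552416194009 ((0.7042525410652161, -0.1417466253042221), (0.07934777438640594, 0.025514723733067513), 9.459293365478516)
 collar [0.5850548  0.036089   0.07625551] 38 and jar [array([0.646, 0.217, 0.068])]
```

View pics/crop.png

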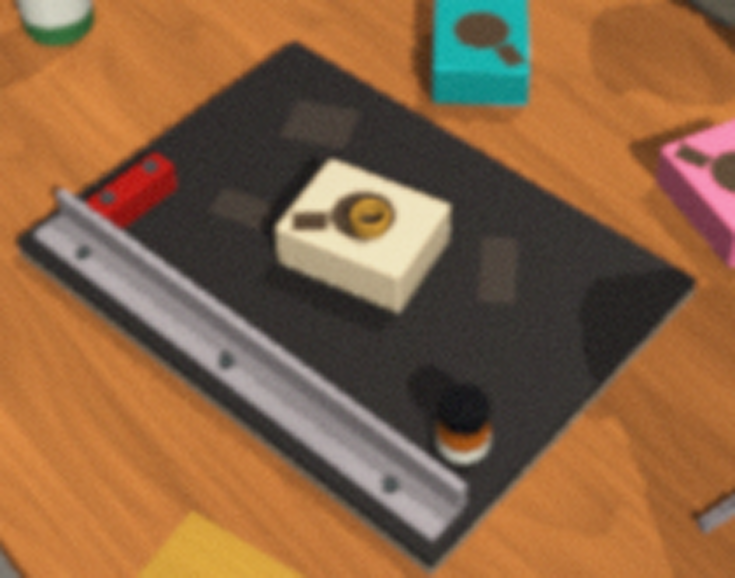

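The crop confirms it: the pale brick on the slab carries the collar, which is at crop (370,215), and the sooty mark is on top. The brick is clear of the jar and the stop.

In slab axes the yaw is 8.7° and the brick is at (-15,1) mm, turned +12.7°. The stop's inner face is at y=-170 mm, so the target is (75,-112) mm. I'm approaching the -x side first.

step_arm(
  deltas=[
    [17,-34,0,0,0,2.2,0.3],
    [17,-34,0,0,0,2.2,0.3],
    [17,-34,0,0,0,2.2,0.3],
    [17,-34,0,0,0,2.2,0.3],
    [17,-34,0,0,0,2.2,0.3],
  ],
)

```text
clock: 0.6
tcp_pos: [0.3211, 0.3529, 0.2309]
orientation: [-0.0, 0.114, 0.993, -0.0]
wrist_force: [1.1, 0.0, 0.7]
finger_gap: 0.0559
grip_force: 0.0
```

step_arm(
  deltas=[
    [17,-34,0,0,0,2.2,0.3],
    [17,-34,0,0,0,2.2,0.3],
    [17,-34,0,0,0,2.2,0.3],
    [17,-34,0,0,0,2.2,0.3],
    [17,-34,0,0,0,2.2,0.3],
  ],
)

```text
clock: 1.1
tcp_pos: [0.4061, 0.1829, 0.2311]
orientation: [-0.0, 0.019, 1.0, 0.0]
wrist_force: [0.5, 0.1, 0.1]
finger_gap: 0.0556
grip_force: 0.0
```

step_arm(
  deltas=[
    [17,-34,0,0,0,2.2,0.3],
    [17,-34,0,0,0,2.2,0.3],
    [17,-34,0,0,0,2.2,0.3],
    [17,-34,0,0,0,2.2,0.3],
    [0,0,0,0,0,0,0.3],
  ],
)

```text
clock: 1.6
tcp_pos: [0.4757, 0.0449, 0.2308]
orientation: [0.0, -0.055, 0.998, -0.0]
wrist_force: [-1.1, -0.6, 0.4]
finger_gap: 0.0557
grip_force: 0.0
```

```bash
python3 - <<'E'
import workcell
print([n for n in dir(workcell) if n[0]!='_'], getattr(workcell,'grasp_offset',None))
s=workcell.get_state();print(s["joint_pos"],s["tcp_pos"])
E
```

```text
['MotionError', 'get_state', 'grasp_offset', 'hand_in', 'read_camera'] 0.0187
[-7.34343344e-02  1.25273406e-01 -1.95058447e-01  1.25004483e+00
 -9.33979199e-04 -1.83533293e-01] [0.47572506 0.04493757 0.23076465]
```

step_arm(
  deltas=[
    [19,-32,0,0,0,2.1,0.3],
    [0,0,-45,0,0,0,0.3],
    [0,0,-45,0,0,0,0.3],
    [0,0,-45,0,0,0,0.3],
    [0,0,-40,0,0,0,0.3],
  ],
)

```text
clock: 2.1
tcp_pos: [0.4917, 0.0172, 0.0542]
orientation: [-0.001, -0.076, 0.997, 0.0]
wrist_force: [0.2, -0.3, -0.4]
finger_gap: 0.0553
grip_force: 0.0
```

step_arm(
  deltas=[
    [0,0,-12,0,0,0,0.3],
    [0,0,-9,0,0,0,0.3],
    [0,0,0,0,0,0,0.3],
  ],
)

```text
clock: 2.4
tcp_pos: [0.4931, 0.0167, 0.0355]
orientation: [-0.0, -0.076, 0.997, 0.0]
wrist_force: [-0.4, -0.1, 1.5]
finger_gap: 0.0556
grip_force: 0.0
```

```bash
python3 - <<'E'
from h import *
print(get_state()["tcp_pos"])
save(grab("side"),"pics/s1.png",(260,130,460,280),4)
E
```

```text
[0.49311786 0.01671954 0.03549916]
```

View pics/s1.png

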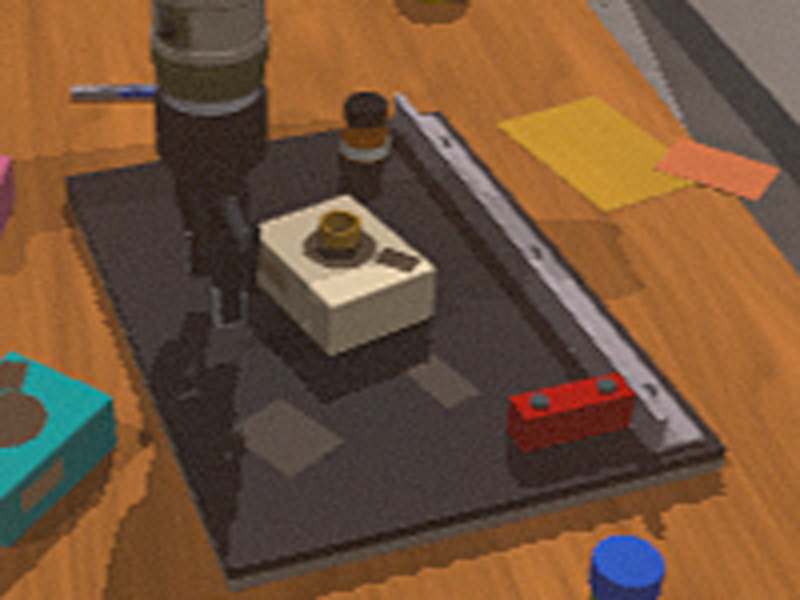

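The side crop shows the fingers standing at crop (225,300), just short of the brick's near face, with the collar untouched at (340,230). I'm pushing along slab +x.

step_arm(
  deltas=[
    [6,1,-2,0,0,0,0.3],
    [6,1,0,0,0,0,0.3],
    [6,1,0,0,0,0,0.3],
    [6,0.8,0,0,0,0,0.3],
    [6,0.8,0,0,0,0,0.3],
  ],
)

```text
clock: 2.95
tcp_pos: [0.5232, 0.0212, 0.0335]
orientation: [-0.0, -0.076, 0.997, 0.0]
wrist_force: [-5.4, -0.2, 3.7]
finger_gap: 0.0555
grip_force: 2.5
```

step_arm(
  deltas=[
    [6,0.9,0,0,0,0,0.3],
    [6,0.9,0,0,0,0,0.3],
    [6,0.9,0,0,0,0,0.3],
    [6,0.9,0,0,0,0,0.3],
    [6,0.9,0,0,0,0,0.3],
  ],
)

```text
clock: 3.45
tcp_pos: [0.551, 0.0264, 0.0328]
orientation: [-0.002, -0.076, 0.997, 0.001]
wrist_force: [-5.1, 2.7, 4.4]
finger_gap: 0.0554
grip_force: 2.8
```

step_arm(
  deltas=[
    [6,0.9,0,0,0,0,0.3],
    [6,0.9,0,0,0,0,0.3],
    [6,0.9,0,0,0,0,0.3],
    [6,0.9,0,0,0,0,0.3],
    [6,0.9,0,0,0,0,0.3],
  ],
)

```text
clock: 3.95
tcp_pos: [0.5812, 0.03, 0.0327]
orientation: [-0.002, -0.075, 0.997, 0.0]
wrist_force: [-6.4, 0.1, 2.8]
finger_gap: 0.0557
grip_force: 2.8
```

```bash
cat > m.py <<'E'
from h import *
import sys
# brick rectangle from pale top at z=.065 (slab frame, mm, deg)
th=np.radians(8.7);U=np.array([np.cos(th),np.sin(th)]);V=np.array([-U[1],U[0]]);C=np.array([.603,.029])
def slab(p): d=np.asarray(p)[:2]-C; return (1e3*np.array([d@U,d@V])).round(1)
s=get_state();print(s["clock"],"tcp slab",slab(s["tcp_pos"]),"z",s["tcp_pos"][2].round(4),"F",s["wrist_force"].round(1))
for n in sys.argv[1:]:
    c=grab(n);P=cloud(c);X,Y,Z=np.moveaxis(P,-1,0);im=c["image"].astype(int)
    hsv=cv2.cvtColor(c["image"],cv2.COLOR_RGB2HSV)
    m=(c["z_map"]>0)&(Z>.055)&(Z<.072)&(X>.45)&(X<.8)&(abs(Y)<.25)&(im[...,0]>150)&(hsv[...,1]<110)&(hsv[...,1]>15)
    nb,l,st,ce=cv2.connectedComponentsWithStats(m.astype(np.uint8));k=1+st[1:,4].argmax()
    w=cast(c,cv2.convexHull(np.argwhere(l==k)[:,::-1].astype(np.int32))[:,0],.065)[:,:2]
    r=cv2.minAreaRect(w.astype(np.float32));print(n,"brick slab",slab(r[0]),np.round(r[1],3),"rel deg",round((r[2]-8.7+45)%90-45,1))
    q=(c["z_map"]>0)&(Z>.073)&(Z<.085)&(X>.5)&(X<.78)&(abs(Y)<.15)&(hsv[...,0]>10)&(hsv[...,0]<32)&(hsv[...,1]>110)
    if q.any(): print("  collar",slab(P[q].mean(0)),"z",P[q][:,2].max().round(3),q.sum())
    save(c,f"pics/{n}_{s['clock']:.1f}.png",(260,130,460,280) if n=="side" else (200,170,400,320),4)
E
python3 m.py side scene
```

```text
3.95 tcp slab [-21.4   4.3] z 0.0327 F [-6.4  0.1  2.8]
side brick slab [ 31.7 -13.3] [0.085 0.111] rel deg 0.1
  collar [38.5 -0.3] z 0.079 43
scene brick slab [42.4 -4. ] [0.094 0.119] rel deg -0.4
  collar [44.7  2.9] z 0.081 54
```

step_arm(
  deltas=[
    [6,0.9,0,0,0,0,0.3],
    [6,0.9,0,0,0,0,0.3],
    [6,0.9,0,0,0,0,0.3],
    [6,0.9,0,0,0,0,0.3],
    [5,0.8,0,0,0,0,0.3],
  ],
)

```text
clock: 4.55
tcp_pos: [0.6125, 0.0345, 0.0331]
orientation: [-0.0, -0.076, 0.997, 0.0]
wrist_force: [-1.6, -1.0, -1.7]
finger_gap: 0.0559
grip_force: 1.1
```

step_arm(
  deltas=[
    [2,0.3,0,0,0,0,0.3],
    [2,0.3,0,0,0,0,0.3],
  ],
)

```text
clock: 4.75
tcp_pos: [0.6159, 0.035, 0.0332]
orientation: [-0.0, -0.076, 0.997, 0.0]
wrist_force: [-2.6, -0.3, -2.5]
finger_gap: 0.0553
grip_force: 1.4
```

step_arm(
  deltas=[
    [2,0.3,0,0,0,0,0.3],
    [2,0.3,0,0,0,0,0.3],
  ],
)

```text
clock: 4.95
tcp_pos: [0.617, 0.0352, 0.0332]
orientation: [-0.003, -0.076, 0.997, -0.0]
wrist_force: [-15.0, -2.6, 9.4]
finger_gap: 0.0553
grip_force: 7.4
```

step_arm(
  deltas=[
    [-4,-0.6,0,0,0,0,0.3],
    [-15,-2.3,0,0,0,0,0.3],
    [-25,-3.8,0,0,0,0,0.3],
    [-25,-3.8,20,0,0,0,0.3],
    [0,0,50,0,0,0,0.3],
  ],
)

```text
clock: 5.45
tcp_pos: [0.5423, 0.0257, 0.0985]
orientation: [-0.007, -0.075, 0.997, 0.001]
wrist_force: [0.9, 0.9, -1.0]
finger_gap: 0.0553
grip_force: 0.0
```

```bash
python3 m.py side scene; ls pics
```

```text
5.45 tcp slab [-60.5   5.9] z 0.0985 F [ 0.9  0.9 -1. ]
side brick slab [ 67.4 -13.6] [0.086 0.111] rel deg -0.2
  collar [75.1 -1.4] z 0.08 44
scene brick slab [76.4 -4.2] [0.093 0.119] rel deg -0.3
  collar [79.8  2.6] z 0.081 55
crop.png
s1.png
scene0.png
scene_4.0.png
scene_5.5.png
side0.png
side_4.0.png
side_5.5.png
```

step_arm(
  deltas=[
    [0,0,30,0,0,-8.2,0],
    [0,10,20,0,0,-8.2,0],
    [10,10,0,0,0,-8.2,0],
    [15,12,0,0,0,-8.2,0],
    [15,12,0,0,0,-8.2,0],
  ],
)

```text
clock: 6.05
tcp_pos: [0.5931, 0.0696, 0.1548]
orientation: [0.002, 0.281, 0.96, 0.001]
wrist_force: [0.4, -0.3, 1.2]
finger_gap: 0.0427
grip_force: 0.0
```

step_arm(
  deltas=[
    [15,12,0,0,0,-8.2,0],
    [15,12,0,0,0,-8.2,0],
    [15,12,0,0,0,-8.2,0],
    [15,12,0,0,0,-8.2,0],
    [10,6,0,0,0,-8.2,0],
  ],
)

```text
clock: 6.55
tcp_pos: [0.6633, 0.1244, 0.154]
orientation: [0.001, 0.599, 0.801, 0.002]
wrist_force: [0.6, -0.5, 0.3]
finger_gap: 0.0428
grip_force: 0.0
```

step_arm(
  deltas=[
    [0,0,0,0,0,-8.0,0],
    [0,0,0,0,0,0,0],
    [0,0,0,0,0,0,0],
  ],
)

```text
clock: 6.85
tcp_pos: [0.6616, 0.1232, 0.1537]
orientation: [0.001, 0.65, 0.76, 0.001]
wrist_force: [0.2, 0.1, -0.5]
finger_gap: 0.0424
grip_force: 0.0
```

```bash
python3 m.py
```

```text
6.85 tcp slab [72.2 84.2] z 0.1537 F [ 0.2  0.1 -0.5]
```

step_arm(
  deltas=[
    [-4,0,-40,0,0,0,0],
    [0,0,-40,0,0,0,0],
    [0,0,-28,0,0,0,0],
    [0,0,-10,0,0,0,0],
    [0,0,-2,0,0,0,0],
  ],
)

```text
clock: 7.35
tcp_pos: [0.6561, 0.1229, 0.0323]
orientation: [-0.001, 0.651, 0.759, -0.001]
wrist_force: [0.7, 0.2, 0.4]
finger_gap: 0.0428
grip_force: 0.0
```

```bash
python3 m.py side
```

```text
7.35 tcp slab [66.7 84.8] z 0.0323 F [0.7 0.2 0.4]
side brick slab [ 72.7 -14.1] [0.076 0.11 ] rel deg -0.2
  collar [71.5 13.6] z 0.084 53
```

```bash
cp $(ls -t pics/side_*.png|head -1) pics/v1.png
```

```text
(no output)
```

View pics/v1.png

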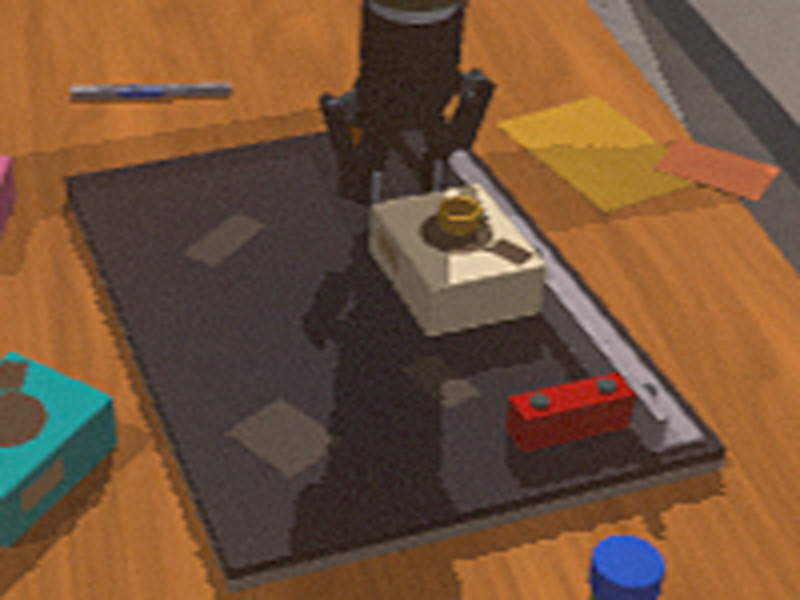

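The side crop shows the brick lying along the fence with the collar upright at (460,215). The fingers are behind the brick's +y end, clear of the fence. I'm pushing along slab -y.

step_arm(
  deltas=[
    [0.9,-6,0,0,0,0,0],
    [0.9,-6,0,0,0,0,0],
    [0.9,-6,0,0,0,0,0],
    [0.9,-5,0,0,0,0,0],
    [0.9,-5,0,0,0,0,0],
  ],
)

```text
clock: 7.9
tcp_pos: [0.6618, 0.096, 0.0343]
orientation: [-0.001, 0.651, 0.759, 0.002]
wrist_force: [-1.8, 7.0, 4.7]
finger_gap: 0.0428
grip_force: 3.6
```

step_arm(
  deltas=[
    [0.9,-6,0,0,0,0,0],
    [0.9,-6,0,0,0,0,0],
    [0.9,-6,0,0,0,0,0],
    [0.9,-6,0,0,0,0,0],
    [0.9,-6,0,0,0,0,0],
  ],
)

```text
clock: 8.4
tcp_pos: [0.6661, 0.0667, 0.0343]
orientation: [-0.001, 0.651, 0.759, 0.002]
wrist_force: [-1.5, 6.2, 4.6]
finger_gap: 0.043
grip_force: 3.4
```

```bash
python3 m.py side scene
```

```text
8.4 tcp slab [68.1 27.7] z 0.0343 F [-1.5  6.2  4.6]
side brick slab [ 81.5 -56.1] [0.059 0.091] rel deg -0.9
  collar [ 72.2 -24. ] z 0.084 52
scene brick slab [ 78.6 -38.5] [0.088 0.118] rel deg -0.6
  collar [ 81.4 -37.4] z 0.081 34
```

step_arm(
  deltas=[
    [0.9,-6,0,0,0,0,0],
    [0.9,-6,0,0,0,0,0],
    [0.9,-6,0,0,0,0,0],
    [0.9,-6,0,0,0,0,0],
    [0.9,-6,0,0,0,0,0],
  ],
)

```text
clock: 9.0
tcp_pos: [0.6707, 0.0366, 0.0342]
orientation: [-0.0, 0.651, 0.759, 0.001]
wrist_force: [-1.4, 6.5, 6.1]
finger_gap: 0.0427
grip_force: 3.7
```

step_arm(
  deltas=[
    [0.9,-6,0,0,0,0,0],
    [0.9,-6,0,0,0,0,0],
    [0.9,-6,0,0,0,0,0],
    [0.8,-5,0,0,0,0,0],
    [0.6,-4,0,0,0,0,0],
  ],
)

```text
clock: 9.5
tcp_pos: [0.6749, 0.0095, 0.0342]
orientation: [-0.0, 0.651, 0.759, 0.001]
wrist_force: [-1.9, 6.9, 3.8]
finger_gap: 0.0426
grip_force: 3.6
```

```bash
python3 m.py scene
```

```text
9.5 tcp slab [ 68.1 -30.1] z 0.0342 F [-1.9  6.9  3.8]
scene brick slab [ 103.6 -111. ] [0.14  0.073] rel deg -37.5
  collar [ 81.4 -95.1] z 0.082 26
```

step_arm(
  deltas=[
    [0.4,-2.5,0,0,0,0,0],
    [0.4,-2.5,0,0,0,0,0],
    [0.4,-2.5,0,0,0,0,0],
  ],
)

```text
clock: 9.85
tcp_pos: [0.6759, 0.0023, 0.0342]
orientation: [-0.001, 0.651, 0.759, 0.001]
wrist_force: [-0.7, 7.7, 5.8]
finger_gap: 0.0424
grip_force: 3.7
```

step_arm(
  deltas=[
    [0.3,-2,0,0,0,0,0],
    [0.3,-2,0,0,0,0,0],
  ],
)

```text
clock: 10.05
tcp_pos: [0.6766, -0.0017, 0.0342]
orientation: [-0.001, 0.651, 0.759, 0.001]
wrist_force: [-0.6, 6.6, 4.0]
finger_gap: 0.0428
grip_force: 3.7
```

TCP is now at slab y ≈ -41; no contact with the stop yet.

step_arm(
  deltas=[
    [0.3,-2,0,0,0,0,0],
    [0.3,-2,0,0,0,0,0],
  ],
)

```text
clock: 10.25
tcp_pos: [0.6768, -0.0035, 0.0342]
orientation: [-0.002, 0.651, 0.759, 0.003]
wrist_force: [-1.5, 18.5, 7.2]
finger_gap: 0.0427
grip_force: 9.1
```

step_arm(
  deltas=[
    [0.3,-2,0,0,0,0,0],
  ],
)

```text
clock: 10.35
tcp_pos: [0.6768, -0.0035, 0.0343]
orientation: [-0.003, 0.65, 0.76, 0.004]
wrist_force: [-3.0, 23.8, 8.9]
finger_gap: 0.0425
grip_force: 12.0
```

```bash
python3 m.py side; cp $(ls -t pics/side_*.png|head -1) pics/v2.png
```

```text
10.35 tcp slab [ 68.  -43.3] z 0.0343 F [-3.  23.8  8.9]
side brick slab [  76.3 -157.5] [0.068 0.031] rel deg 0.8
  collar [  72.7 -101.5] z 0.083 51
```

View pics/v2.png

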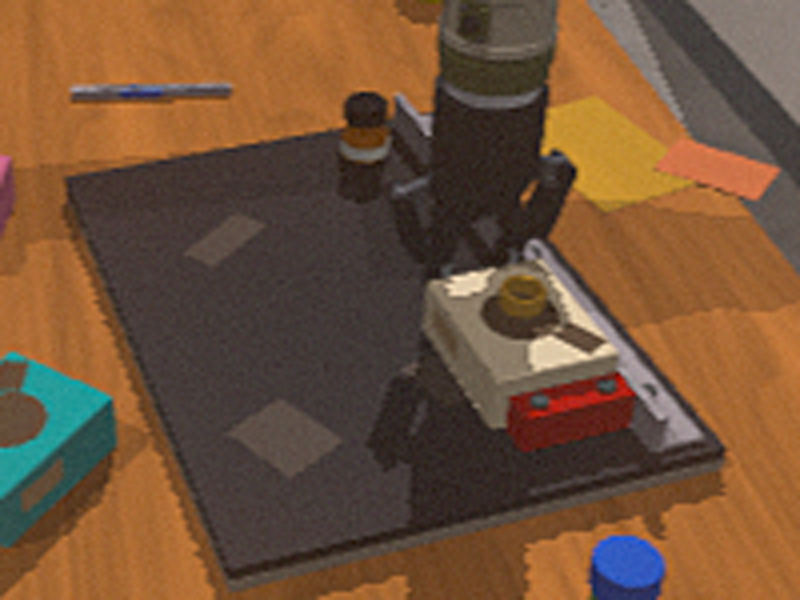

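The crop shows the brick's end face on the red stop at (570,410), the fence side close and the collar standing at (525,295). The push force rose to 24 N, which confirms the stop. I'm backing off, then looking.

step_arm(
  deltas=[
    [-0.7,4.5,0,0,0,0,0],
    [-2,15,0,0,0,0,0],
    [-4,25,0,0,0,0,0],
    [-4,25,30,0,0,0,0],
    [-20,10,45,0,0,0,0],
  ],
)

```text
clock: 10.9
tcp_pos: [0.645, 0.0719, 0.105]
orientation: [-0.002, 0.651, 0.759, -0.002]
wrist_force: [0.9, 0.5, -0.1]
finger_gap: 0.0428
grip_force: 0.0
```

step_arm(
  deltas=[
    [-40,0,40,0,0,8.2,0],
    [-40,0,0,0,0,8.2,0],
    [-40,-10,0,0,0,8.2,0],
    [-30,-20,0,0,0,8.2,0],
    [0,-20,0,0,0,8.2,0],
  ],
)

```text
clock: 11.4
tcp_pos: [0.4961, 0.0205, 0.143]
orientation: [-0.002, 0.341, 0.94, -0.001]
wrist_force: [0.6, -0.5, 0.7]
finger_gap: 0.0428
grip_force: 0.0
```

```bash
python3 m.py scene side; cp $(ls -t pics/side_*.png|head -1) pics/v3.png;python3 -c "
import cv2,numpy as np,glob,os
f=sorted(glob.glob('pics/scene_*.png'),key=os.path.getmtime)[-1]
a=cv2.imread(f)[0:480,0:560];b=cv2.imread('pics/v3.png')[200:480,380:740]
cv2.imwrite('pics/v3.png',np.vstack([cv2.resize(a,(600,380),interpolation=3)[:,:],cv2.resize(b,(600,220))]))"
```

```text
11.4 tcp slab [-106.9    7.8] z 0.143 F [ 0.6 -0.5  0.7]
scene brick slab [  76.4 -108.1] [0.093 0.12 ] rel deg -0.1
  collar [  79.4 -100.7] z 0.083 52
side brick slab [  67.4 -116.8] [0.087 0.112] rel deg 0.3
  collar [  73.9 -104.5] z 0.079 44
```

View pics/v3.png

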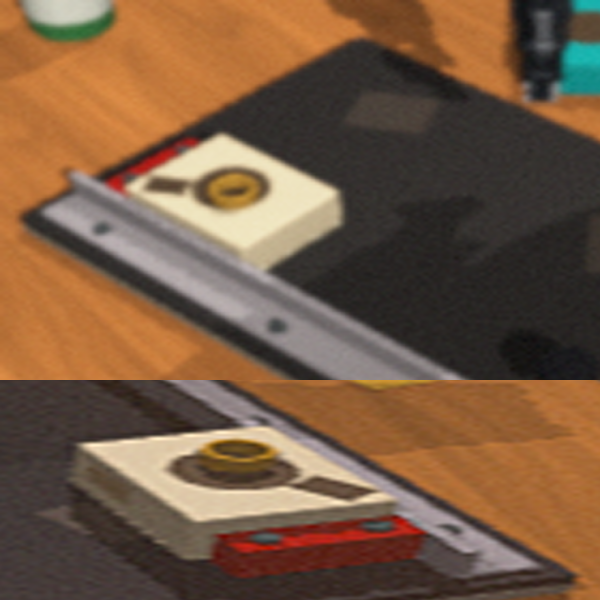

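Both views show the brick seated on the fence and the stop, with the collar upright. Brick x matches the earlier fence contact. I'll give it one gentle confirming nudge toward the fence.

step_arm(
  deltas=[
    [15,-25,0,0,0,8.1,0.3],
    [15,-25,0,0,0,8.1,0.3],
    [20,-25,0,0,0,8.1,0.3],
    [25,-25,0,0,0,8.1,0.3],
    [25,-4,0,0,0,8.1,0.3],
  ],
)

```text
clock: 12.0
tcp_pos: [0.6029, -0.0862, 0.1431]
orientation: [0.0, -0.001, 1.0, -0.001]
wrist_force: [-0.1, 0.3, -0.0]
finger_gap: 0.0557
grip_force: 0.0
```

step_arm(
  deltas=[
    [0,0,0,0,0,8.1,0.3],
    [0,0,-30,0,0,0,0.3],
    [0,0,-40,0,0,0,0.3],
    [0,0,-30,0,0,0,0.3],
    [0,0,-10,0,0,0,0.3],
  ],
)

```text
clock: 12.5
tcp_pos: [0.5991, -0.0827, 0.0295]
orientation: [-0.003, -0.071, 0.997, 0.001]
wrist_force: [-1.0, 0.6, -0.1]
finger_gap: 0.0553
grip_force: 0.0
```

```bash
python3 m.py
```

```text
12.5 tcp slab [ -20.7 -109.8] z 0.0295 F [-1.   0.6 -0.1]
```

step_arm(
  deltas=[
    [7,1,3,0,0,0.6,0.3],
    [7,1,0,0,0,0,0.3],
    [7,1,0,0,0,0,0.3],
    [7,1,0,0,0,0,0.3],
    [3,0.4,0,0,0,0,0.3],
  ],
)

```text
clock: 13.0
tcp_pos: [0.6342, -0.0796, 0.0377]
orientation: [0.001, -0.077, 0.997, -0.0]
wrist_force: [0.2, 0.0, -0.2]
finger_gap: 0.0557
grip_force: 0.0
```

step_arm(
  deltas=[
    [2,0.3,0,0,0,0,0.3],
    [2,0.3,0,0,0,0,0.3],
  ],
)

```text
clock: 13.2
tcp_pos: [0.6344, -0.0795, 0.0367]
orientation: [-0.002, -0.077, 0.997, -0.001]
wrist_force: [-9.9, -3.3, 8.7]
finger_gap: 0.0557
grip_force: 5.2
```

Contact came at the same slab x (14.6 mm) with 10 N, so the brick is on the fence. I'm retreating.

step_arm(
  deltas=[
    [-5,-0.8,0,0,0,0,0.3],
    [-15,-2.3,0,0,0,0,0.3],
    [-25,-3,10,0,0,0,0.3],
    [-20,5,45,0,0,0,0.3],
    [-10,10,50,0,0,0,0.3],
  ],
)

```text
clock: 13.7
tcp_pos: [0.5582, -0.0702, 0.1387]
orientation: [-0.003, -0.077, 0.997, 0.001]
wrist_force: [1.5, -0.7, 0.8]
finger_gap: 0.0555
grip_force: 0.0
```

step_arm(
  deltas=[
    [-30,20,50,0,0,0,0.3],
    [-30,20,20,0,0,0,0.3],
    [0,0,0,0,0,0,0.3],
    [0,0,0,0,0,0,0.3],
  ],
)

```text
clock: 14.1
tcp_pos: [0.5076, -0.034, 0.201]
orientation: [0.001, -0.078, 0.997, -0.0]
wrist_force: [-0.1, -0.2, 0.2]
finger_gap: 0.0555
grip_force: 0.0
```

```bash
python3 m.py scene side; cp $(ls -t pics/side_*.png|head -1) pics/v4.png
```

```text
14.1 tcp slab [-103.8  -47.8] z 0.201 F [-0.1 -0.2  0.2]
scene brick slab [  76.6 -107.9] [0.094 0.12 ] rel deg -0.3
  collar [  79.7 -100.3] z 0.082 53
side brick slab [  67.6 -116.7] [0.087 0.112] rel deg -0.2
  collar [  75.  -105.4] z 0.078 45
```

View pics/v4.png

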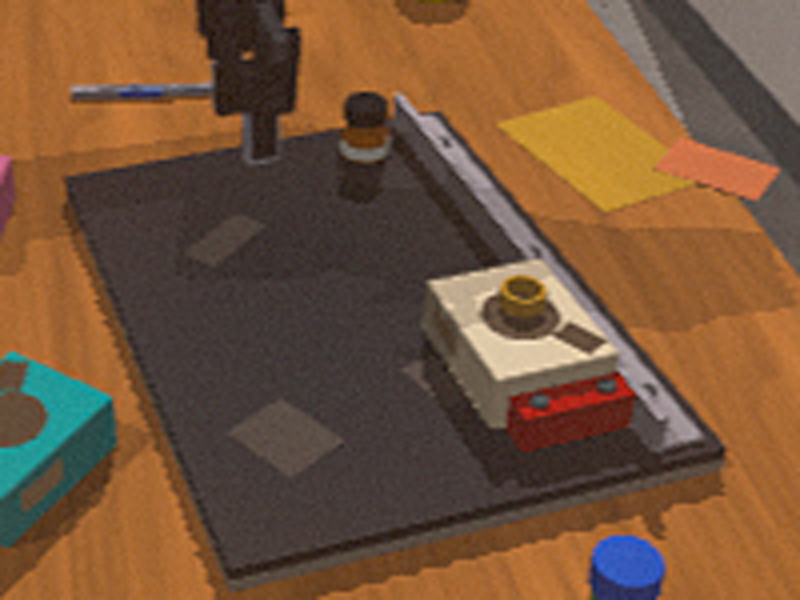

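The brick sits against the fence and the stop (570,410), the collar is upright at (523,295), the jar and tweezers are unmoved, and the hand is clear.

```bash
python3 -c "
from workcell import *
print(hand_in())"
```

```text
the job is handed in; nothing more can be done
None
```

The job is handed in at about 14 s of the 54 s allowed: the brick rests flat on the fence and against the red stop, the collar is still standing on it, the jar, tweezers and bottle were not touched, and the hand is clear.

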